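# Set the strip guide on the solder slab

### The job

Set up the strip guide: lay the loose steel straightedge upright on the bench, flush along the front long edge of the solder slab under the clamp and roughly centred on it, and let go of it. Then turn the clamp's wing screw clockwise until it seats, back it off a quarter turn so that a strip can slide under the foot, and finish while still gripping the wing, holding it at that setting. Leave the silver cuff, the brass brush and the bench block where they are.

Things in the scene. Friction and masses are not known exactly. Their poses are not given: they have to be found in the camera images.
- straightedge: loose plain steel bar, 16 (x) x 150 (y, its length) x 36 (z, height) mm, 0.30 kg, standing on its 16 mm wide underside on the bench, left of the slab; two dark pin heads on each side face. Origin: centre of the underside, z up. Either long side may face the slab.
- slab: grey perforated solder slab under the clamp (not its twin far to the right), 108 (x) x 138 (y) x 10 (z) mm, fixed. Origin: centre of its underside. Front long edge: the face at x = -54 mm, towards the robot. With the straightedge flush and centred, its origin is at x = -62, y = 0 mm here, y axes parallel. Fingers holding it must stay above the slab's top (10 mm).
- clamp: dark steel hold-down clamp fixed to the bench behind the slab: 50 x 100 mm foot plate, post, and an arm 26 mm wide reaching forward over the slab along -x, arm top and boss (radius 16 mm) at most 55 mm above the bench. Origin at bench level, same origin and axes as the slab; the screw's upright axis is at x = +10, y = 0 mm.
- wing: steel wing (flat thumb grip) of the clamp screw, 44 (x, along the blade) x 10 (y, thickness) x 30 (z) mm, turning with the screw about its upright axis. Origin: on the axis at the underside of the wing, 62 mm above the bench; its top is at 92 mm. Nothing stands higher near it. Grip it across its 10 mm thickness from above.
- wing_mid (a point): centre of the wing, on the screw axis, 77 mm above the bench; axes as the wing: x along the blade, z up.
- screw (a joint): turn of the clamp screw in rad, growing clockwise seen from above (tightening). It comes to a hard stop at 2.60, where it is seated; it starts 1.2 to 2.2 rad short of that. A quarter turn back from the seat is 1.03. It stays where it is left (friction 0.06 N m) and does not visibly rise or sink. When seated the blade lies parallel to the clamp's arm (the clamp's x axis); a quarter turn back it lies square across the arm.
- cuff: silver cuff bracelet, 54 x 59 x 22 mm, loose bystander behind and left of the work. Origin: centre of the underside.
- brush: brass brush with wooden handle, 14 x 175 (y) x 22 mm, loose bystander right of the clamp. Origin: centre of the underside.
- block: plain square steel bench block, 62 x 62 x 20 mm, loose bystander on the right. Origin: centre of the underside.

How it is judged:
On the way, in this order (a step that is already met when the one before it is completed fails the run):
1. the straightedge stands flush along the slab's front edge, let go (x of straightedge in the frame of slab between -0.0645 and -0.0595 m and y of straightedge in the frame of slab between -0.03 and 0.03 m and angle between the y axis of straightedge and the y axis of slab, either way round below 0.04 rad and angle between straightedge's own z axis and vertical below 0.05 rad and height (world z) of straightedge below 0.004 m and contact force between the fingers and straightedge below 0.3 N), for 0.2 s.
2. the wing screw is seated, the straightedge still flush (all of step 1 and value of joint screw above 2.52 rad), for 0.2 s.
At the end, for the whole second after the job is handed in: Straightedge upright on the bench, untouched, within 2.5 mm of the slab's front edge, parallel to 0.04 rad, centred to 30 mm; the screw, after seating (to 0.08 rad), rests 1.57 +- 0.2 rad back from its stop; fingers grip the wing with over 3 N, grasp point within 30 mm of its centre (all of step 1 and value of joint screw between 0.8292 and 1.2292 rad and velocity of joint screw between -0.05 and 0.05 rad/s and contact force between the fingers and wing above 3 N and distance between the grasp point and wing_mid below 0.03 m); the arm keeps its last pose, push and grip.
It fails at once if the cuff, brush or bench block is moved more than 25 mm (distance of any of cuff, brush, block from where it was at the start of the episode above 0.025 m).
It also fails if it takes over 69 s, if anything falls off the work surface, if the arm or the gripper's body presses on something with over 40 N, if the wrist force passes 120 N, or if a joint passes its speed limit or range.

### The arm

A 6-joint arm with a two-finger parallel gripper is mounted at the origin on a cart in front of the work surface, level with it; the furniture and walls round the work are solid. World frame = base frame: x ahead of the robot, y to its left, z up, the work surface at z = 0. Lengths are in m, angles in rad, forces in N, time in s.
With the tool pointing down it reaches from about 0.3 to 0.875 m from the base axis. Payload 6.4 kg.
Tool frame: the origin (TCP) lies midway between the tips of the shut fingers; the grasp point (between the pads) lies 19 mm behind it; x points along the fingers, y is the direction in which the jaws open and shut, and the axes are right-handed (so a half turn about x gives the same grasp; the last joint's range is limited). The gripper opens to 85 mm and grips with 20 to 120 N. Pads are 22 mm wide; open, the fingers measure 114 mm over their backs; the gripper's body (76 mm by 85 mm) begins 54 mm behind the grasp point. The pads swing forward as they close: fully open they stand 13 mm farther back than shut.
Start: joints at [1.117, 0.181, 1.607, -0, 1.354, -0.206], TCP at [0.141, 0.557, 0.193] pointing down, gripper open.
Joint ranges: [-2.99, 2.99], [-0.89, 2.07], [0.3, 2.58], [-1.14, 4.28], [0, 2.63], [-3.12, 3.12]. Speed limits (rad/s): [2.57, 2.57, 3.01, 3.14, 3.14, 3.14].

### API

Orientations are given as a unit quaternion [w, x, y, z].
In Python, from bench import ctrl gives the robot as it stands.
- The arm moves only by the tool servo_tool, never from a script. Its argument "targets" is a list of rows, each a list of 7 numbers: the turn, a rotation vector about the tool's x, y, z in rad, then the shift along the tool's x, y, z in mm, then the opening, from -1 (shut) to 1 (fully open). A call has exactly 8 rows; each row is the pose to reach, as a shift and turn from the pose measured when the call began, along the tool's axes at that moment; what a row does not reach only later rows make up. A row lasts 1/8 s, in which the tool goes at most 62.5 mm and 10.7 degrees, less where a joint would pass 70% of its speed; a pose out of reach is approached as far as the arm can. A call with a gripper value outside its range is refused whole. The fingers move at their own pace and stop on an object; the grip force is fixed at half the most. Time passes only in rows, so rows that repeat a pose let the fingers close, or fill a call up. It gives the time, the measured TCP pose, the force and the opening at its end, in the units of the state.
- ctrl.get_obs(): the state, without advancing time (a new reading comes with each control period).
- ctrl.camera(name): name is "scene" or "top"; returns a dict with "pixels" (480x640x3 uint8, blue, green, red), "intrinsics" (3x3 intrinsics, pixels), "D" ([k1, k2, p1, p2, k3] as OpenCV has them; the pictures are not rectified), "R" (3x3) and "t" (3): a world point X has camera coordinates R X + t. Camera axes: x right, y down, z forward; pixel columns grow to the right and rows downward; lengths in m; the calibration is good to about 2 mm. A picture is of the moment at which its call begins. There is no depth.
- ctrl.hand_in(): hands the job in, once; it reports no verdict.
The state is a dict: "time_s": time; "q": joint angles; "dq": joint speeds; "joint_efforts": joint torques, N m; "eef_pos": TCP position; "eef_rot": TCP orientation; "wrist_force": force on the tool from outside, world axes, zero at the start; "torque": the same for the moment, N m; "opening": opening from 0.0 (shut) to 1.0 (fully open).
Only numpy, scipy, OpenCV 4.12 (cv2) and the standard library are available. Lean on these libraries where they do the work, as an engineer would, in place of code of your own. Each camera call takes 0.05 s, during which the arm holds its last target.

## Working session

There is one attempt and no reset: what is moved stays moved. The work goes in short steps, Python scripts to look and compute and a tool call to move; the robot and the scene stay as the last step left them, time stands still between calls to the robot, and variables do not carry over. Pictures are saved under pics/ and viewed, and the job is handed in when it is done.

Besides the shell and the picture viewer there is one more tool, called after "Emit:" by a JSON object that holds its "method" and its "body", one argument or row to a line. servo_tool: Moves the arm, as the interface text tells. Its arguments: {"type":"object","properties":{"targets":{"type":"array","items":{"type":"array","items":{"type":"number"}}}},"required":["targets"]}

```bash
ls; mkdir -p pics; python3 - <<'E'
from bench import ctrl
import cv2,numpy as np
print(ctrl.get_obs())
for n in("scene","top"):
    c=ctrl.camera(n); cv2.imwrite(f"pics/{n}0.png",c["pixels"])
    print(n,c["intrinsics"],c["D"],c["R"],c["t"])
E
```

```text
pics
{'time_s': 0.0, 'q': array([ 1.11671673e+00,  1.81541564e-01,  1.60800586e+00,  4.53444568e-06,
        1.35378336e+00, -2.06289031e-01]), 'dq': array([ 2.05772862e-03, -3.75047454e-04,  1.02654449e-03,  1.01847887e-03,
        8.56674530e-05,  2.25297913e-03]), 'joint_efforts': array([-8.89229723e-04, -4.44873869e+01, -3.51331115e+01, -3.15723782e-04,
        9.26148175e-03,  2.88216904e-05]), 'eef_pos': array([0.14072729, 0.55688235, 0.19188495]), 'eef_rot': array([ 0.70148563,  0.08680273,  0.70188707, -0.08796437]), 'wrist_force': array([ 0.36110764,  0.08716301, -0.40412267]), 'torque': array([-0.06400065,  0.00904578,  0.01208156]), 'opening': 0.9989727841190597}
scene [[441.65745041   0.         318.92203884]
 [  0.         441.65745041 230.73031912]
 [  0.           0.           1.        ]] [-0.0931893  0.         0.         0.         0.       ] [[-0.81333405 -0.58177687 -0.00483619]
 [-0.33388983  0.47355882 -0.81502124]
 [ 0.47645073 -0.66126978 -0.5794109 ]] [0.44717516 0.30927542 0.54575774]
top [[590.74042113   0.         316.78312956]
 [  0.         590.74042113 244.39070575]
 [  0.           0.           1.        ]] [-0.04953289  0.          0.          0.          0.        ] [[ 3.18892346e-02 -9.99491373e-01 -2.69548647e-04]
 [-9.79370927e-01 -3.11934401e-02 -1.99648581e-01]
 [ 1.99538626e-01  6.63062854e-03 -9.79867528e-01]] [-0.10379974  0.62253609  1.1402556 ]
```

View pics/scene0.png

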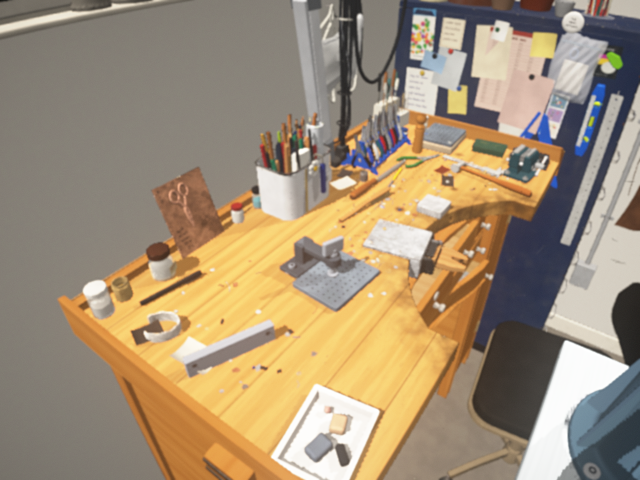

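View pics/top0.png

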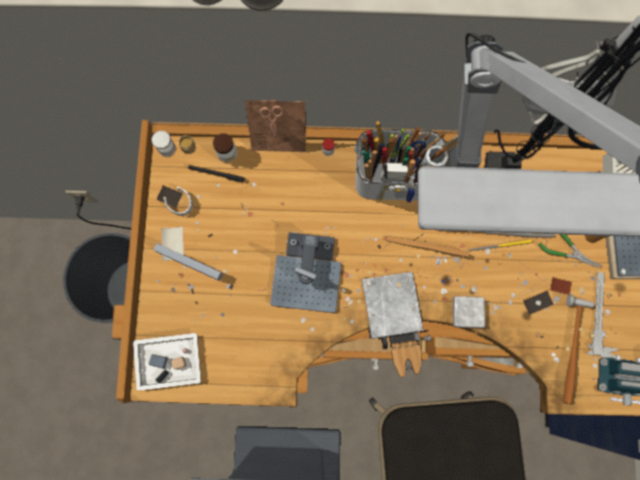

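The scene view shows the straightedge near (230,347), the slab near (336,279) and the clamp with its wing near (330,246). In the top view the straightedge is near (193,264), the slab near (306,282) and the wing near (306,273). Next I'll zoom in.

```bash
cat > h.py <<'E'
import cv2,numpy as np
from bench import ctrl
def ray(c,uv):
    uv=np.atleast_2d(np.asarray(uv,float))
    n=cv2.undistortPoints(uv[:,None],c["intrinsics"],np.array(c["D"],float))[:,0]
    d=np.c_[n,np.ones(len(n))]@np.array(c["R"]); o=-np.array(c["R"]).T@np.array(c["t"]); return o,d
def onz(c,uv,z):
    o,d=ray(c,uv); return o+d*((z-o[2])/d[:,2])[:,None]
def proj(c,X):
    X=np.atleast_2d(np.asarray(X,float))
    return cv2.projectPoints(X,cv2.Rodrigues(np.array(c["R"]))[0],np.array(c["t"],float),c["intrinsics"],np.array(c["D"],float))[0][:,0]
E
python3 - <<'E'
from h import *
t=ctrl.camera("top")["pixels"];s=ctrl.camera("scene")["pixels"]
cv2.imwrite("pics/tz1.png",cv2.resize(t[220:320,145:345],None,fx=4,fy=4,interpolation=cv2.INTER_CUBIC))
cv2.imwrite("pics/sz1.png",cv2.resize(s[230:380,180:380],None,fx=4,fy=4,interpolation=cv2.INTER_CUBIC))
E
```

```text
(no output)
```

View pics/tz1.png

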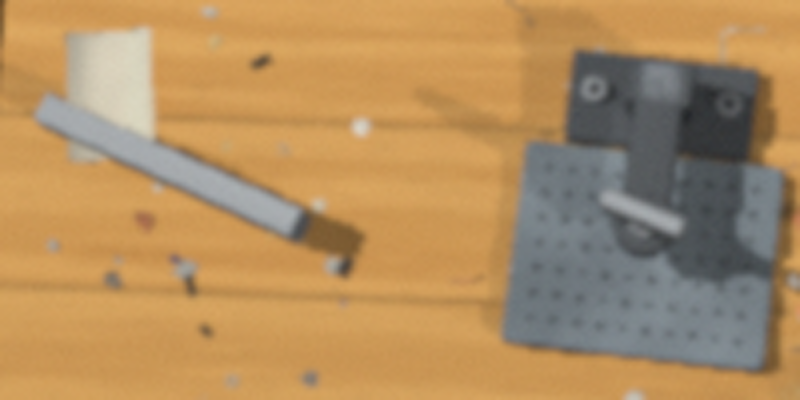

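View pics/sz1.png

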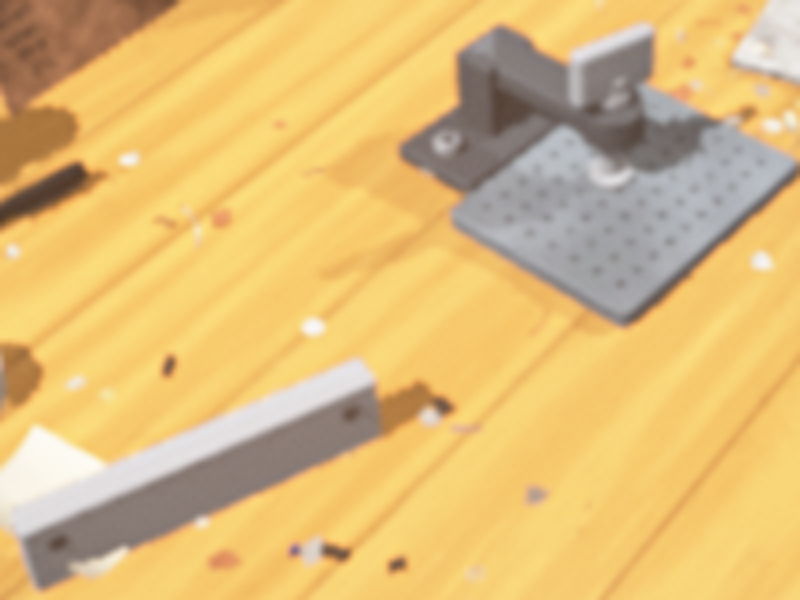

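The zooms show the straightedge top running (38,105)→(300,225) in the zoomed top view. The slab corners there are about (527,143), (785,172), (762,370) and (505,342), and the wing bar runs (602,195)→(685,228). I'll refine these with masks.

```bash
python3 - <<'E'
from h import *
c=ctrl.camera("top");im=c["pixels"];s=ctrl.camera("scene")
print("cams",ray(c,[[0,0]])[0],ray(s,[[0,0]])[0])
q=lambda L:np.array(L)/4.+[145,220]-.375
sc=lambda L:np.array(L)/4.+[180,230]-.375
P=onz(c,q([(527,143),(785,172),(764,366),(505,340)]),.010)
print("slab top",P.round(4),[np.linalg.norm(P[i]-P[(i+1)%4]).round(4) for i in range(4)],P.mean(0))
P=onz(s,sc([(453,212),(800,165),(625,318)]),.010); print("slab scene",P.round(4),np.linalg.norm(P[0]-P[2]),np.linalg.norm(P[1]-P[2]))
P=onz(c,q([(48,92),(306,210),(293,240),(36,118)]),.036)
print("se top",P.round(4),[np.linalg.norm(P[i]-P[(i+1)%4]).round(4) for i in range(4)],P.mean(0))
P=onz(s,sc([(12,525),(358,358),(376,380),(22,538)]),.036);print("se scene",P.round(4),np.linalg.norm(P[2]-P[3]),P.mean(0))
P=onz(c,q([(602,195),(685,228)]),.092);print("wing",P.round(4),P.mean(0))
P=onz(s,sc([(573,50),(652,27)]),.092);print("wing scene",P.round(4),P.mean(0))
hsv=cv2.cvtColor(im,cv2.COLOR_BGR2HSV)
m=((hsv[...,1]<75)).astype(np.uint8)
cv2.imwrite("pics/m1.png",cv2.resize(m[220:320,145:345]*255,None,fx=4,fy=4,interpolation=0))
E
```

```text
cams [ 0.38547881 -0.09188852  1.2415599 ] [0.20694003 0.47458917 0.57044665]
slab top [[ 0.6098  0.0013  0.01  ]
 [ 0.5986 -0.1357  0.01  ]
 [ 0.4959 -0.1273  0.01  ]
 [ 0.5051  0.0081  0.01  ]] [np.float64(0.1375), np.float64(0.1031), np.float64(0.1357), np.float64(0.105)] [ 0.55231689 -0.06340163  0.01      ]
slab scene [[ 6.098e-01  4.000e-04  1.000e-02]
 [ 4.930e-01 -1.235e-01  1.000e-02]
 [ 5.052e-01  1.110e-02  1.000e-02]] 0.10511313173708173 0.13512935247938032
se top [[0.6241 0.2512 0.036 ]
 [0.5662 0.1119 0.036 ]
 [0.5504 0.1176 0.036 ]
 [0.6101 0.2564 0.036 ]] [np.float64(0.1508), np.float64(0.0168), np.float64(0.151), np.float64(0.0149)] [0.58769794 0.18429153 0.036     ]
se scene [[0.6175 0.2559 0.036 ]
 [0.5677 0.1148 0.036 ]
 [0.5539 0.1197 0.036 ]
 [0.6099 0.2577 0.036 ]] 0.14888884876734307 [0.58726743 0.18701676 0.036     ]
wing [[ 0.57   -0.043   0.092 ]
 [ 0.5549 -0.0844  0.092 ]] [ 0.56247405 -0.06369526  0.092     ]
wing scene [[ 0.5739 -0.0467  0.092 ]
 [ 0.5544 -0.082   0.092 ]] [ 0.56414091 -0.0643443   0.092     ]
```

View pics/m1.png

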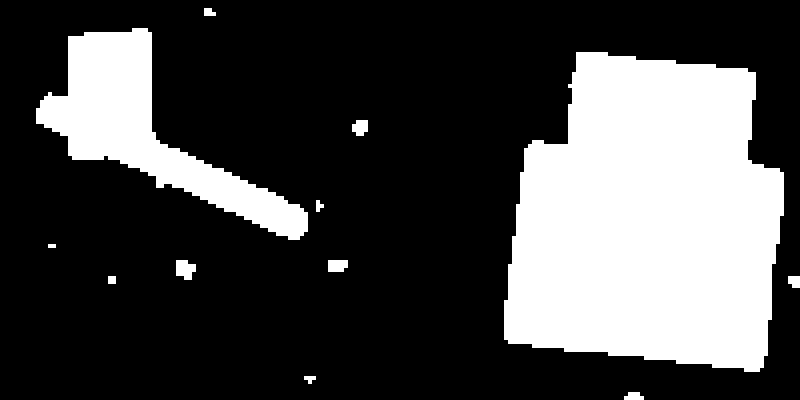

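```bash
python3 - <<'E'
from h import *
from scipy.spatial.transform import Rotation as Ro
c=ctrl.camera("top");S=cv2.cvtColor(c["pixels"],cv2.COLOR_BGR2HSV)[...,1].astype(float)
def cross(us,va,vb,rising):
    out=[]
    for u in us:
        p=S[va:vb,u]; lo,hi=p.min(),np.median(p[-4:] if rising else p[:4]); th=80
        idx=range(len(p)-1) if rising else range(len(p)-2,-1,-1)
        for i in (range(len(p)-1)):
            a,b=p[i],p[i+1]
            if (rising and a<th<=b) or (not rising and a>=th>b):
                out.append((u,va+i+(a-th)/(a-b)));break
    return np.array(out)
def fit(P):
    k=np.polyfit(P[:,0],P[:,1],1);r=P[:,1]-np.polyval(k,P[:,0]);P=P[abs(r)<.6];k=np.polyfit(P[:,0],P[:,1],1)
    return np.polyval(k,[P[0,0],P[-1,0]]),P[[0,-1],0],np.std(P[:,1]-np.polyval(k,P[:,0]))
def rep(n,P,zs):
    v,u,e=fit(P)
    for z in zs:
        X=onz(c,np.c_[u,v],z);d=X[0]-X[1];print(n,z,X.round(4)[:,:2].tolist(),"yaw",round(-np.arctan2(d[0],d[1]),4),"std",e.round(2))
rep("slabfront",cross(range(274,334),295,320,True),[0,.01])
rep("SE rear",cross(range(188,217),235,270,False),[.036])
rep("SE front",cross(range(190,217),258,292,True),[0,.036])
o=ctrl.get_obs();w=o["eef_rot"];R=Ro.from_quat([w[1],w[2],w[3],w[0]]).as_matrix();print(R.round(4))
E
```

```text
slabfront 0 [[0.5041, 0.0022], [0.4939, -0.1221]] yaw -0.0817 std 0.1
slabfront 0.01 [[0.5031, 0.0015], [0.493, -0.1219]] yaw -0.0817 std 0.1
SE rear 0.036 [[0.597, 0.1831], [0.5727, 0.1251]] yaw -0.3961 std 0.08
SE front 0 [[0.5802, 0.1853], [0.5564, 0.128]] yaw -0.3936 std 0.06
SE front 0.036 [[0.5746, 0.1772], [0.5515, 0.1216]] yaw -0.3936 std 0.06
[[-2.000e-04  2.453e-01  9.694e-01]
 [-3.000e-04  9.694e-01 -2.453e-01]
 [-1.000e+00 -3.000e-04 -1.000e-04]]
```

Emit:
{"method": "servo_tool", "body": {
  "targets": [
    [0.17,0,0,0,-25,52,1],
    [0.34,0,0,0,-50,105,1],
    [0.51,0,0,0,-75,157,1],
    [0.68,0,0,5,-100,210,1],
    [0.86,0,0,10,-125,263,1],
    [1.03,0,0,15,-150,315,1],
    [1.2,0,0,20,-175,368,1],
    [1.37,0,0,25,-200,420,0.8]
  ]
}}

```text
time_s: 1.35
eef_pos: [0.5005, 0.259, 0.1676]
eef_rot: [0.487, 0.513, 0.487, -0.513]
wrist_force: [0.5, 0.9, 0.0]
opening: 0.898
```

```bash
cat >> h.py <<'E'
from scipy.spatial.transform import Rotation as Ro
def R0(o):
    w=o["eef_rot"];return Ro.from_quat([w[1],w[2],w[3],w[0]])
def plan(pos,th):
    "shift mm and rotvec to reach TCP pos, tool down, tool y at world angle th"
    o=ctrl.get_obs();r=R0(o);x=np.array([0,0,-1.]);y=np.array([np.cos(th),np.sin(th),0]);z=np.cross(x,y)
    T=Ro.from_matrix(np.c_[x,y,z])
    print("t",o["time_s"],"pos",o["eef_pos"].round(4),"rv",(r.inv()*T).as_rotvec().round(3),"mm",(r.inv().apply(np.array(pos)-o["eef_pos"])*1000).round(1),"F",o["wrist_force"].round(1),"open",round(o["opening"],3))
E
python3 -c "
from h import *
plan([.5888,.185,.1],-.395)"
```

```text
t 1.35 pos [0.5005 0.259  0.1676] rv [ 0.342  0.    -0.   ] mm [67.7 92.1 69.2] F [0.5 0.9 0. ] open 0.898
```

Emit:
{"method": "servo_tool", "body": {
  "targets": [
    [0.17,0,0,0,46,35,0.4],
    [0.342,0,0,30,92,69,0.4],
    [0.342,0,0,67,92,69,0.4],
    [0.342,0,0,67,92,69,0.4],
    [0.342,0,0,67,92,69,0.4],
    [0.342,0,0,67,92,69,0.4],
    [0.342,0,0,67,92,69,0.4],
    [0.342,0,0,67,92,69,0.4]
  ]
}}

```text
time_s: 2.35
eef_pos: [0.5891, 0.1857, 0.1016]
eef_rot: [0.393, 0.589, 0.392, -0.588]
wrist_force: [-0.2, -0.4, 0.7]
opening: 0.699
```

```bash
python3 -c "
from h import *
plan([.5888,.185,.016],-.395)
s=ctrl.camera('scene')['pixels']
cv2.imwrite('pics/s2.png',cv2.resize(s[200:400,120:400],None,fx=2.8,fy=2.8,interpolation=cv2.INTER_CUBIC))"
```

```text
t 2.35 pos [0.5891 0.1857 0.1016] rv [ 0.001 -0.001 -0.002] mm [85.6 -0.1  0.8] F [-0.2 -0.4  0.7] open 0.699
```

View pics/s2.png

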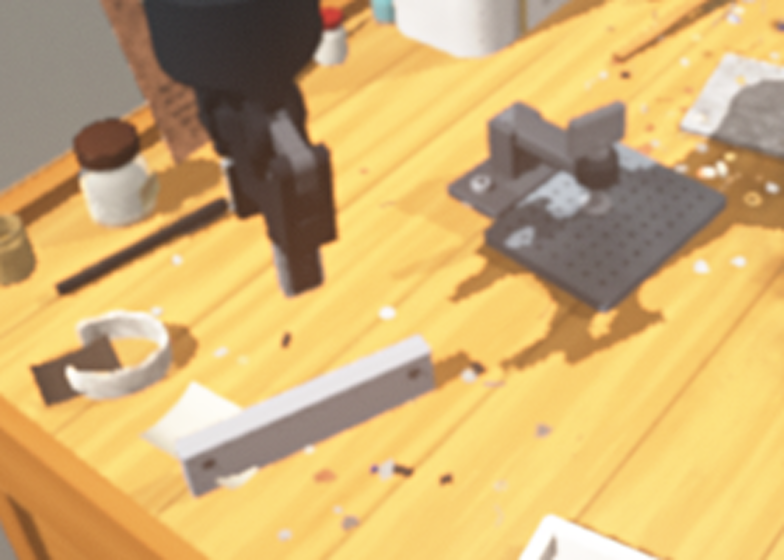

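The gripper stands over the bar, with the finger tip at (300,292) in the zoom and the bar's centre at (310,400). Now I'll descend and close.

Emit:
{"method": "servo_tool", "body": {
  "targets": [
    [0,0,0,40,0,0.8,0.4],
    [0,0,0,70,0,0.8,0.4],
    [0,0,0,85.6,0,0.8,0.4],
    [0,0,0,85.6,0,0.8,0.2],
    [0,0,0,85.6,0,0.8,-0.3],
    [0,0,0,85.6,0,0.8,-0.8],
    [0,0,0,85.6,0,0.8,-1],
    [0,0,0,85.6,0,0.8,-1]
  ]
}}

```text
time_s: 3.4
eef_pos: [0.589, 0.1848, 0.0162]
eef_rot: [0.393, 0.589, 0.392, -0.588]
wrist_force: [0.1, 0.1, -0.8]
opening: -0.001
```

```bash
python3 -c "
from h import *
plan([.5888,.185,.07],-.395)"
```

```text
t 3.4 pos [0.589  0.1848 0.0162] rv [ 0.001 -0.001 -0.002] mm [-53.8  -0.1  -0.1] F [ 0.1  0.1 -0.8] open -0.001
```

```bash
python3 -c "
from h import *
s=ctrl.camera('scene')['pixels'];t=ctrl.camera('top')['pixels']
a=cv2.resize(s[230:380,120:320],(800,600),interpolation=cv2.INTER_CUBIC)
cv2.imwrite('pics/s3.png',a);cv2.imwrite('pics/t3.png',cv2.resize(t[180:330,130:330],(800,600)))"
```

```text
(no output)
```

View pics/s3.png

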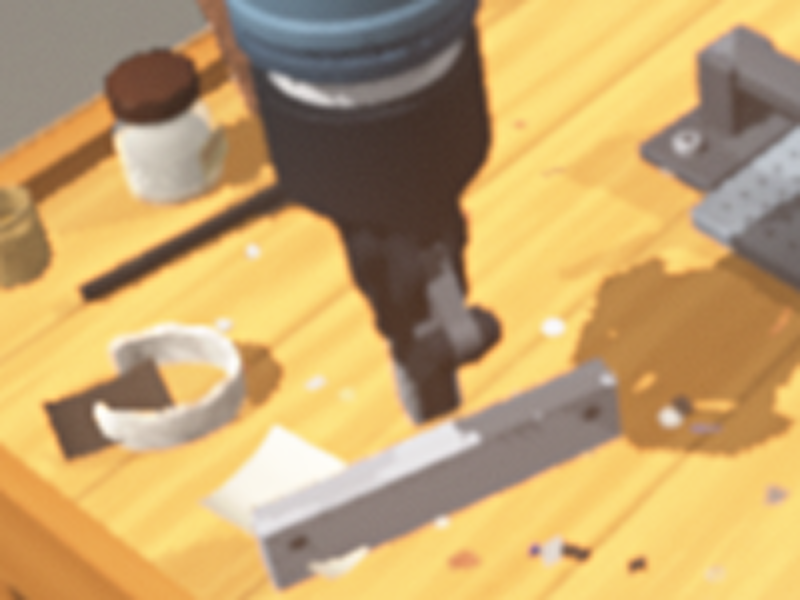

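View pics/t3.png

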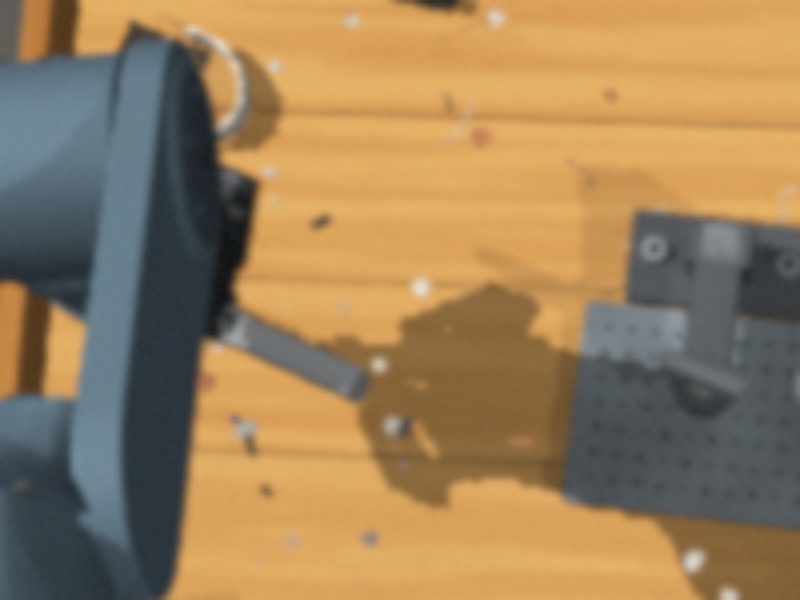

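```bash
python3 -c "
from h import *
o=ctrl.get_obs();p=o['eef_pos'];print(p)
for n in('scene','top'):
    c=ctrl.camera(n);print(n,proj(c,[p,p+[0,0,.1],[.5888,.185,.036]]).round(1))
c=ctrl.camera('scene')
sc=lambda L:np.array(L)/4.+[120,230]-.375
P=onz(c,sc([(598,360),(620,382),(265,530),(252,515)]),.036);print(P.round(4),P.mean(0))
P=onz(c,sc([(432,415)]),.016);print(P.round(4))
"
```

```text
[0.58879526 0.18482126 0.01591273]
scene [[231.3 348.5]
 [222.7 303.5]
 [229.6 340.2]]
top [[188.9 261.9]
 [178.  253.1]
 [186.8 260.2]]
[[0.567  0.1156 0.036 ]
 [0.5519 0.1196 0.036 ]
 [0.6118 0.2545 0.036 ]
 [0.6212 0.2528 0.036 ]] [0.58796981 0.1856271  0.036     ]
[[0.616  0.1656 0.016 ]]
```

```bash
python3 -c "
from h import *
c=ctrl.camera('scene')
print((proj(c,[[.5615,.1965,.108],[.6165,.1735,.108],[.589,.185,.1016]])-[120,200])*2.8)
p=np.array([.5888,.1848,.0159])
print((proj(c,[p+[0,0,z] for z in(0,.02,.03,.04,.06,.08,.1)])-[120,230])*4)
s=c['pixels'];cv2.imwrite('pics/s4.png',cv2.resize(s[300:350,200:260],(720,600),interpolation=cv2.INTER_CUBIC))
"
```

```text
[[311.14595862 336.77334618]
 [268.2842601  266.95605905]
 [290.64832931 309.41802408]]
[[445.24627986 473.93967088]
 [438.76703978 440.58017149]
 [435.45052474 423.43951623]
 [432.08136808 405.98156429]
 [425.18088043 370.08241908]
 [418.0568904  332.8178263 ]
 [410.70042049 294.11922457]]
```

View pics/s4.png

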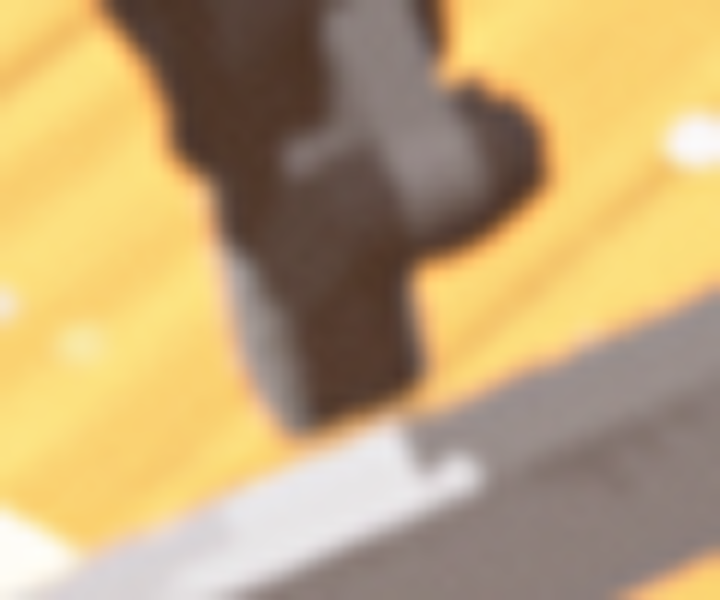

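The fingers read fully shut (-0.001), and the bar still stands where it was: centre (0.588,0.186) measured again. The seen finger tip (432,415 in the zoom) is about 35 mm from where the reported TCP should appear, either up or along the jaw axis. I'll raise the tool, turn it, and look again to tell which.

Emit:
{"method": "servo_tool", "body": {
  "targets": [
    [0,0,0,-40,0,0,-1],
    [0,0,0,-85,0,0,-1],
    [-0.18,0,0,-85,0,0,-1],
    [-0.36,0,0,-85,0,0,-1],
    [-0.54,0,0,-85,0,0,-1],
    [-0.72,0,0,-85,0,0,-1],
    [-0.9,0,0,-85,0,0,-1],
    [-0.9,0,0,-85,0,0,-1]
  ]
}}

```text
time_s: 4.7
eef_pos: [0.5885, 0.1848, 0.1006]
eef_rot: [0.609, 0.36, 0.609, -0.359]
wrist_force: [-0.3, -0.3, 0.1]
opening: 0.004
```

```bash
python3 -c "
from h import *
c=ctrl.camera('scene');o=ctrl.get_obs();p=o['eef_pos'];print(p,o['opening'],o['q'])
s=c['pixels'];cv2.imwrite('pics/s5.png',cv2.resize(s[230:380,120:320],(800,600),interpolation=cv2.INTER_CUBIC))
print((proj(c,[p+[0,0,z] for z in(0,.02,.03,.04,.06)])-[120,230])*4)
"
```

```text
[0.58851748 0.18477586 0.10062112] 1.6072643351851723e-05 [ 1.12123557e-01  3.63652447e-01  1.57526728e+00 -9.86875297e-05
  1.20163576e+00 -3.89711917e-01]
[[416.93100894 324.10141778]
 [409.52761179 285.05192686]
 [405.73510712 264.96022116]
 [401.8804877  244.47790222]
 [393.98008933 202.30196975]]
```

View pics/s5.png

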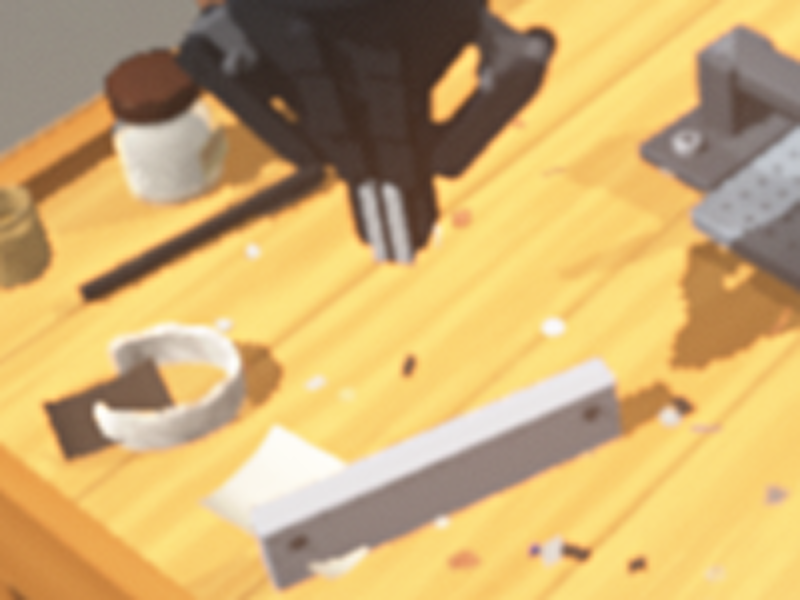

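Turning made no difference: the tip is seen at (397,260) where the reported TCP should be at (417,324). So the offset is not along the jaws. It fits the finger tips being about 33 mm higher than reported, and would also fit a fixed sideways error. I'll check the top view for a second ray.

```bash
python3 -c "
from h import *
c=ctrl.camera('top');o=ctrl.get_obs();p=o['eef_pos']
s=c['pixels'];cv2.imwrite('pics/t5.png',cv2.resize(s[180:330,130:330],(800,600),interpolation=cv2.INTER_CUBIC))
print((proj(c,[p+[0,0,z] for z in(0,.033)]+[p+[.027,-.019,0]])-[130,180])*4)
"
```

```text
[[199.2846437  298.72071802]
 [183.64428605 286.13141854]
 [241.68488763 246.26404271]]
```

View pics/t5.png

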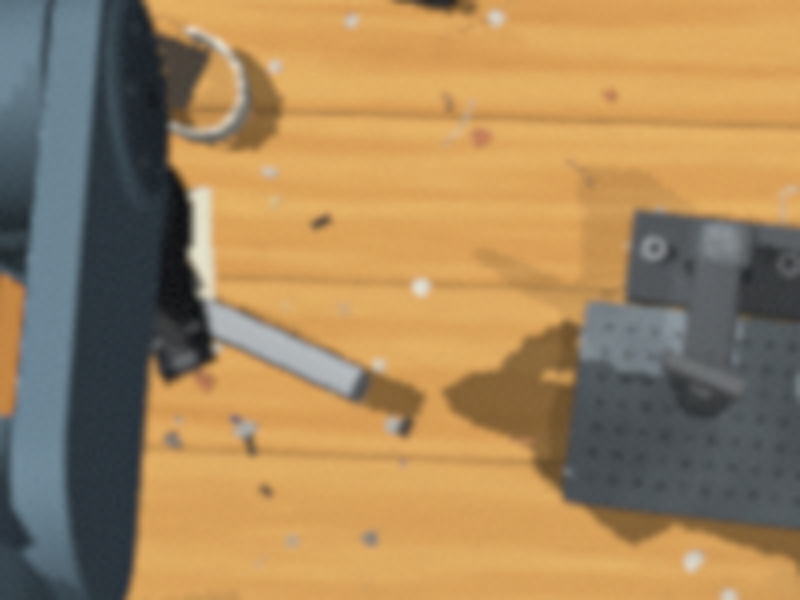

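The top view shows bare wood at (241,246), where a sideways error would have put the tip. So the error is vertical: the tips are about 33 mm higher than reported. I'll turn back, open, and go down in two stages with a look between.

Emit:
{"method": "servo_tool", "body": {
  "targets": [
    [0.18,0,0,0,0,0,0.4],
    [0.36,0,0,0,0,0,0.4],
    [0.54,0,0,0,0,0,0.4],
    [0.72,0,0,0,0,0,0.4],
    [0.9,0,0,0,0,0,0.4],
    [0.9,0,0,50,0,0,0.4],
    [0.9,0,0,90,0,0,0.4],
    [0.9,0,0,90,0,0,0.4]
  ]
}}

```text
time_s: 5.8
eef_pos: [0.5851, 0.1843, 0.0071]
eef_rot: [-0.39, -0.587, -0.392, 0.592]
wrist_force: [0.0, 0.7, 0.6]
opening: 0.699
```

```bash
python3 -c "
from h import *
plan([.5888,.185,-.017],-.395)
c=ctrl.camera('scene');p=ctrl.get_obs()['eef_pos']
s=c['pixels'];cv2.imwrite('pics/s6.png',cv2.resize(s[280:370,170:290],(800,600),interpolation=cv2.INTER_CUBIC))
d=np.array([.923,-.385,0])
for off in (.028,-.028): print((proj(c,[p+d*off+[0,0,z] for z in(.033,.038,.043)])-[170,280])*6.667)
"
```

```text
t 5.8 pos [0.5851 0.1843 0.0071] rv [-0.005  0.003  0.006] mm [24.   3.3 -2.1] F [0.  0.7 0.6] open 0.699
[[353.46305489 307.08824708]
 [350.59399386 292.73367677]
 [347.7031454  278.25133331]]
[[447.01520256 465.11083936]
 [444.37627694 450.69499348]
 [441.71552798 436.14096764]]
```

View pics/s6.png

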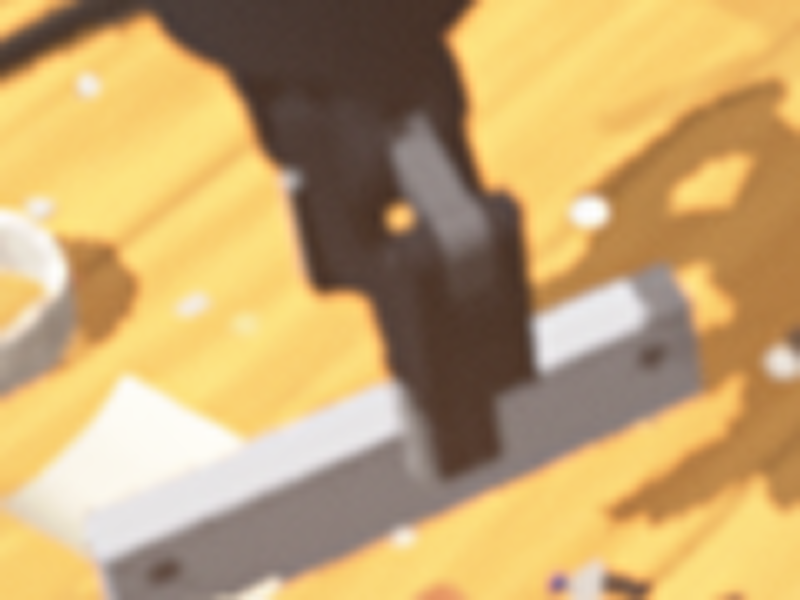

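The near finger tip, at (455,475) in the zoom, now stands in front of the bar as predicted for an offset of about 33 mm. I'll go down the rest and close.

Emit:
{"method": "servo_tool", "body": {
  "targets": [
    [0,0,0,11,3.3,-2,0.4],
    [0,0,0,22,3.3,-2,0.4],
    [0,0,0,22,3.3,-2,0.4],
    [0,0,0,22,3.3,-2,0.0],
    [0,0,0,22,3.3,-2,-0.5],
    [0,0,0,22,3.3,-2,-1],
    [0,0,0,22,3.3,-2,-1],
    [0,0,0,22,3.3,-2,-1]
  ]
}}

```text
time_s: 6.85
eef_pos: [0.5914, 0.1853, -0.0117]
eef_rot: [-0.391, -0.589, -0.391, 0.59]
wrist_force: [-1.9, 0.5, 5.2]
opening: 0.167
```

```bash
python3 -c "
from h import *
plan([.5888,.185,-.017],-.395)
c=ctrl.camera('scene');p=ctrl.get_obs()['eef_pos']
s=c['pixels'];cv2.imwrite('pics/s7.png',cv2.resize(s[280:370,170:290],(800,600),interpolation=cv2.INTER_CUBIC))
"
```

```text
t 6.85 pos [ 0.5914  0.1853 -0.0117] rv [-0.005  0.001  0.001] mm [ 5.3 -2.2  1.3] F [-1.9  0.5  5.2] open 0.167
```

View pics/s7.png

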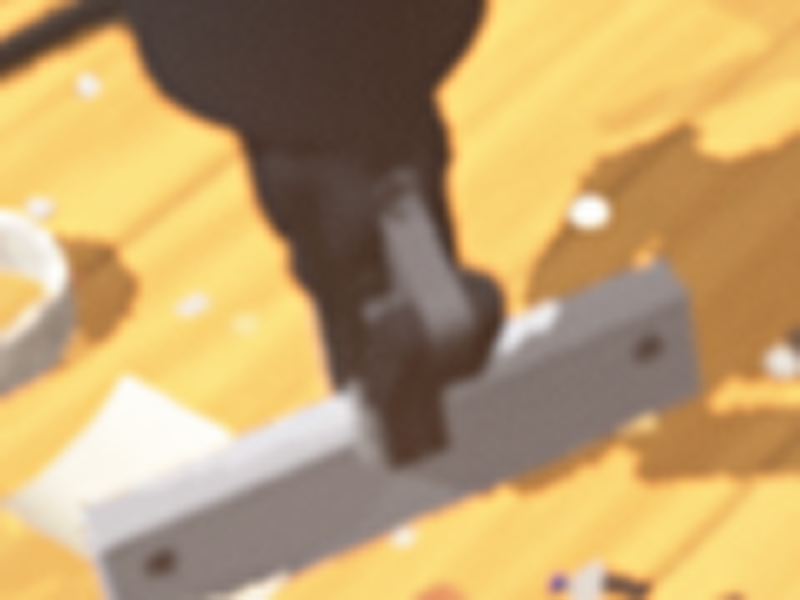

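```bash
python3 -c "
from h import *
c=ctrl.camera('scene')
o,d=ray(c,np.array([[392,468],[445,450]])/6.667+[170,280]-.4)
n=np.array([.923,-.385,0]);y=np.array([.385,.923,0]);C=np.array([.5885,.185,0])
for off in(-.008,-.014,-.02):
    k=(n@C+off-n@o)/(d@n);X=o+d*k[:,None];print(off,X.round(4).tolist(),((X-C)@y).round(4))
"
```

```text
-0.008 [[0.5838, 0.1946, 0.0258], [0.5787, 0.1824, 0.024]] [ 0.007  -0.0062]
-0.014 [[0.5789, 0.1982, 0.033], [0.5738, 0.1862, 0.0312]] [ 0.0085 -0.0045]
-0.02 [[0.5739, 0.2019, 0.0402], [0.5689, 0.1901, 0.0384]] [ 0.01   -0.0029]
```

The grip holds: opening 0.167, about 14–16 mm, with an overlap of roughly 12 mm. I'll lift and carry the bar to a stand-off in front of the slab.

Emit:
{"method": "servo_tool", "body": {
  "targets": [
    [0,0,0,-25,0,0,-1],
    [0,0,0,-57,0,0,-1],
    [-0.06,0,0,-57,-2,45,-1],
    [-0.12,0,0,-57,-4,90,-1],
    [-0.18,0,0,-57,-6,140,-1],
    [-0.24,0,0,-57,-8,190,-1],
    [-0.31,0,0,-57,-9,235,-1],
    [-0.31,0,0,-57,-9,267,-1]
  ]
}}

```text
time_s: 7.95
eef_pos: [0.4778, -0.0585, 0.0449]
eef_rot: [-0.476, -0.521, -0.478, 0.523]
wrist_force: [0.5, -0.9, -2.9]
opening: 0.162
```

```bash
python3 -c "
from h import *
plan([.480,-.058,.045],-.08)
for n in('scene','top'):
    s=ctrl.camera(n)['pixels'];a=s[200:350,220:420] if n=='scene' else s[200:350,230:430]
    cv2.imwrite(f'pics/{n}8.png',cv2.resize(a,(800,600),interpolation=cv2.INTER_CUBIC))
"
```

```text
t 7.95 pos [ 0.4778 -0.0585  0.0449] rv [-0.01   0.     0.003] mm [-0.1  2.1 -0.7] F [ 0.5 -0.9 -2.9] open 0.162
```

View pics/scene8.png

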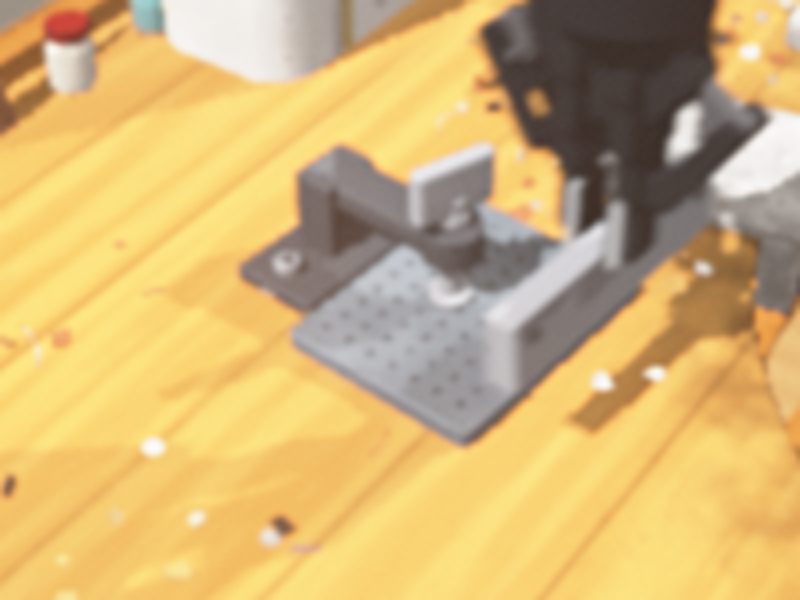

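View pics/top8.png

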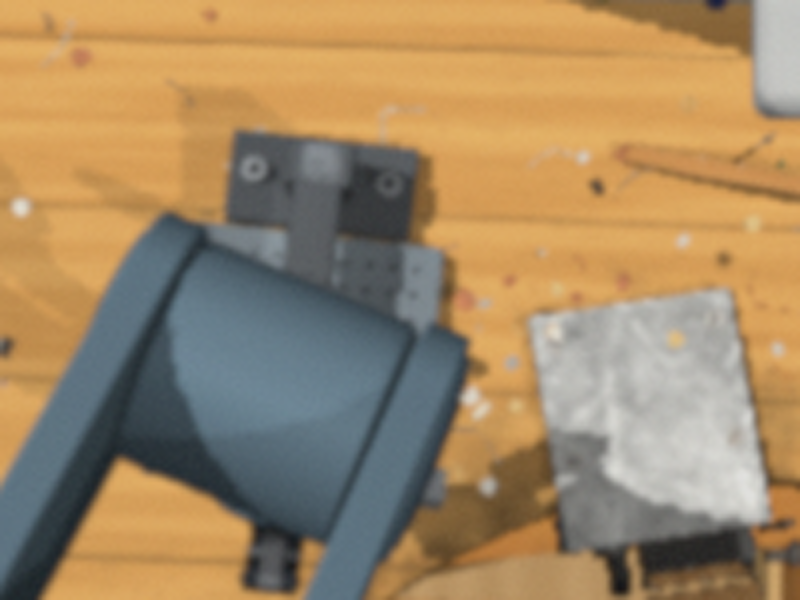

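The bar is held, with its near end at (485–520, 310–390) in the scene zoom, in front of the slab. The top view is blocked by the arm. I'll lower the bar at a gap of about 8 mm.

Emit:
{"method": "servo_tool", "body": {
  "targets": [
    [-0.01,0,0.003,15,4,0,-1],
    [-0.01,0,0.003,30,4,0,-1],
    [-0.01,0,0.003,42,4,0,-1],
    [-0.01,0,0.003,50,4,0,-1],
    [-0.01,0,0.003,53,4,0,-1],
    [-0.01,0,0.003,53,4,0,-1],
    [-0.01,0,0.003,53,4,0,-1],
    [-0.01,0,0.003,53,4,0,-1]
  ]
}}

```text
time_s: 9.05
eef_pos: [0.482, -0.06, -0.0076]
eef_rot: [-0.479, -0.52, -0.478, 0.52]
wrist_force: [0.0, 0.6, -3.7]
opening: 0.163
```

```bash
python3 -c "
from h import *
plan([.4907,-.058,-.012],-.08)
s=ctrl.camera('scene')['pixels'];a=s[240:330,300:420]
cv2.imwrite(f'pics/s9.png',cv2.resize(a,(800,600),interpolation=cv2.INTER_CUBIC))
"
```

```text
t 9.05 pos [ 0.482  -0.06   -0.0076] rv [-0.003  0.001 -0.001] mm [ 4.4  8.5 -2.7] F [ 0.   0.6 -3.7] open 0.163
```

View pics/s9.png

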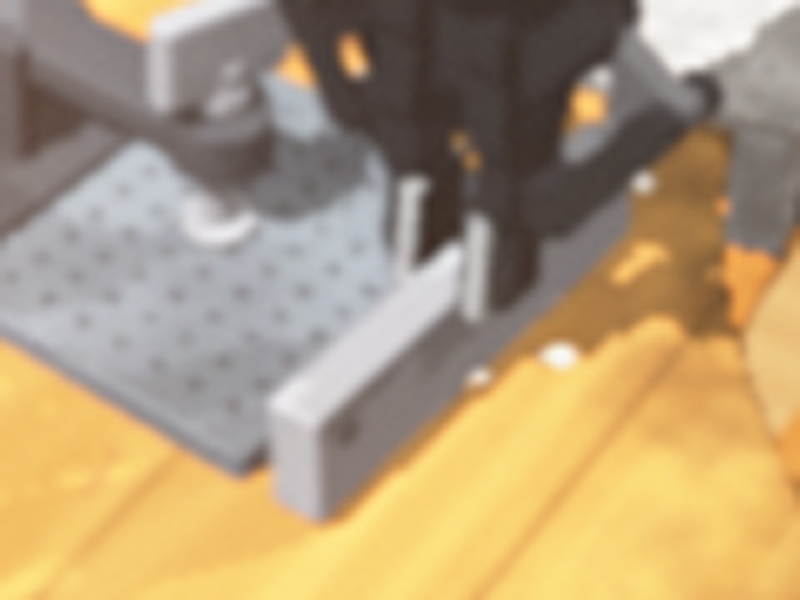

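The bar hovers about 4 mm above the bench, with a visible gap to the slab corner between (245,475) and (275,490). I'll lower it and press it gently against the slab edge.

Emit:
{"method": "servo_tool", "body": {
  "targets": [
    [0,0,0,2,2,0,-1],
    [0,0,0,4.5,4,0,-1],
    [0,0,0,4.5,6,0,-1],
    [0,0,0,4.5,7,0,-1],
    [0,0,0,4.5,8,0,-1],
    [0,0,0,4.5,9,0,-1],
    [0,0,0,4.5,10,0,-1],
    [0,0,0,4.5,10,0,-1]
  ]
}}

```text
time_s: 10.1
eef_pos: [0.4917, -0.0609, -0.0117]
eef_rot: [-0.479, -0.52, -0.479, 0.521]
wrist_force: [-4.6, 0.6, 6.2]
opening: 0.167
```

```bash
python3 -c "
from h import *
plan([.4907,-.058,-.012],-.08)
s=ctrl.camera('scene')['pixels'];a=s[240:330,300:420]
cv2.imwrite(f'pics/s10.png',cv2.resize(a,(800,600),interpolation=cv2.INTER_CUBIC))
"
```

```text
t 10.1 pos [ 0.4917 -0.0609 -0.0117] rv [-0.003  0.001  0.   ] mm [ 0.3 -1.3 -2.8] F [-4.6  0.6  6.2] open 0.167
```

View pics/s10.png

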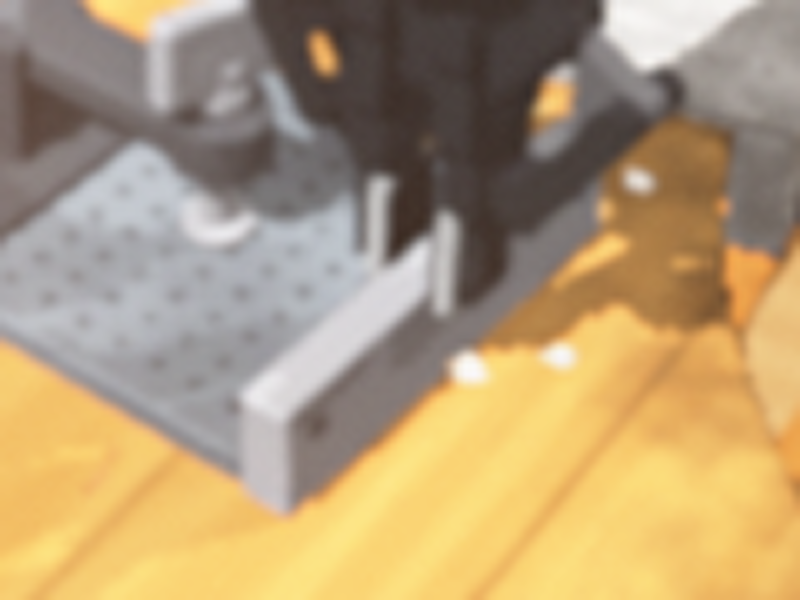

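The bar now sits on the bench with its corner against the slab corner at about (245,470). Fx is -4.6 N, so I'll push 3 mm further to confirm contact.

Emit:
{"method": "servo_tool", "body": {
  "targets": [
    [0,0,0,0,1,0,-1],
    [0,0,0,0,2,0,-1],
    [0,0,0,0,3,0,-1],
    [0,0,0,0,3,0,-1],
    [0,0,0,0,3,0,-1],
    [0,0,0,0,3,0,-1],
    [0,0,0,0,3,0,-1],
    [0,0,0,0,3,0,-1]
  ]
}}

```text
time_s: 11.15
eef_pos: [0.4926, -0.0609, -0.0117]
eef_rot: [-0.478, -0.519, -0.48, 0.522]
wrist_force: [-10.0, -0.6, 11.3]
opening: 0.163
```

```bash
python3 -c "
from h import *
plan([.4907,-.058,-.012],-.08)
print(ctrl.get_obs()['torque'])"
```

```text
t 11.15 pos [ 0.4926 -0.0609 -0.0117] rv [-0.003  0.001  0.005] mm [ 0.3 -2.2 -2.7] F [-10.   -0.6  11.3] open 0.163
[-0.06740235  1.91184575 -0.04732542]
```

Emit:
{"method": "servo_tool", "body": {
  "targets": [
    [0,0,0,0,0,0,-0.8],
    [0,0,0,0,0,0,-0.5],
    [0,0,0,0,0,0,-0.2],
    [0,0,0,0,0,0,-0.2],
    [0,0,0,0,0,0,-0.2],
    [0,0,0,-20,0,0,-0.2],
    [0,0,0,-60,0,0,-0.2],
    [0,0,0,-110,0,0,-0.2]
  ]
}}

```text
time_s: 12.15
eef_pos: [0.4922, -0.0605, 0.0986]
eef_rot: [-0.477, -0.518, -0.481, 0.522]
wrist_force: [1.8, 0.1, -0.2]
opening: 0.401
```

```bash
python3 -c "
from h import *
plan([.563,-.064,.1],-.35)
s=ctrl.camera('scene')['pixels'];a=s[200:350,220:420]
cv2.imwrite(f'pics/s11.png',cv2.resize(a,(800,600),interpolation=cv2.INTER_CUBIC))
"
```

```text
t 12.15 pos [ 0.4922 -0.0605  0.0986] rv [0.267 0.001 0.007] mm [-1.9 70.8 -2.4] F [ 1.8  0.1 -0.2] open 0.401
```

View pics/s11.png

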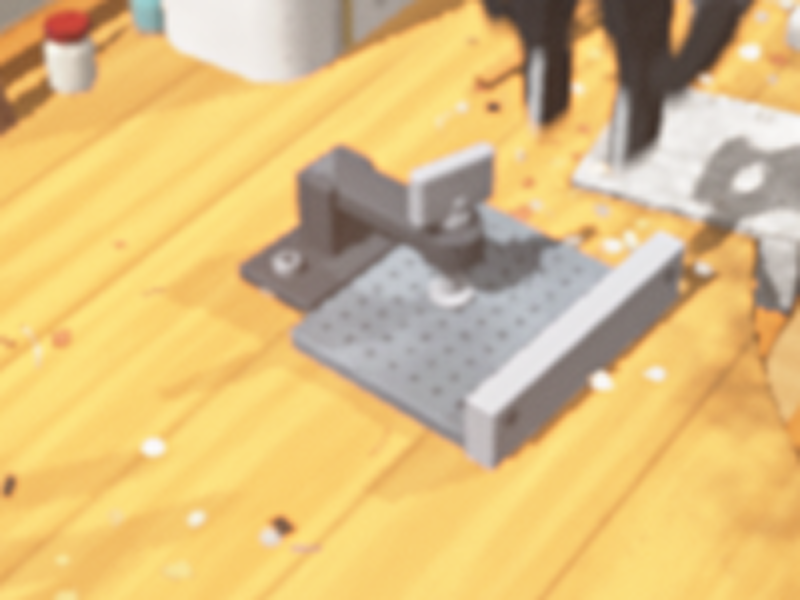

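The bar looks flush: its near end is at (467–495, 400–465) and its top runs to (680,240). I'll swing the arm aside for a clear top view to verify.

Emit:
{"method": "servo_tool", "body": {
  "targets": [
    [0,0,0,-10,0,-50,-0.2],
    [0,0,0,-20,0,-100,-0.2],
    [0,0,0,-20,0,-150,-0.2],
    [0,0,0,-20,0,-200,-0.2],
    [0,0,0,-20,0,-250,-0.2],
    [0,0,0,-20,0,-250,-0.2],
    [0,0,0,-20,0,-250,-0.2],
    [0,0,0,-20,0,-250,-0.2]
  ]
}}

```text
time_s: 13.2
eef_pos: [0.5176, 0.186, 0.125]
eef_rot: [-0.481, -0.52, -0.477, 0.521]
wrist_force: [0.4, -0.0, -1.2]
opening: 0.401
```

```bash
python3 -c "
from h import *
plan([.563,-.064,.1],-.35)
s=ctrl.camera('top')['pixels'];a=s[220:325,240:380]
cv2.imwrite(f'pics/t12.png',cv2.resize(a,(800,600),interpolation=cv2.INTER_CUBIC))
"
```

```text
t 13.2 pos [0.5176 0.186  0.125 ] rv [ 0.266  0.003 -0.004] mm [ 26.2  66.  245.3] F [ 0.4 -0.  -1.2] open 0.401
```

View pics/t12.png

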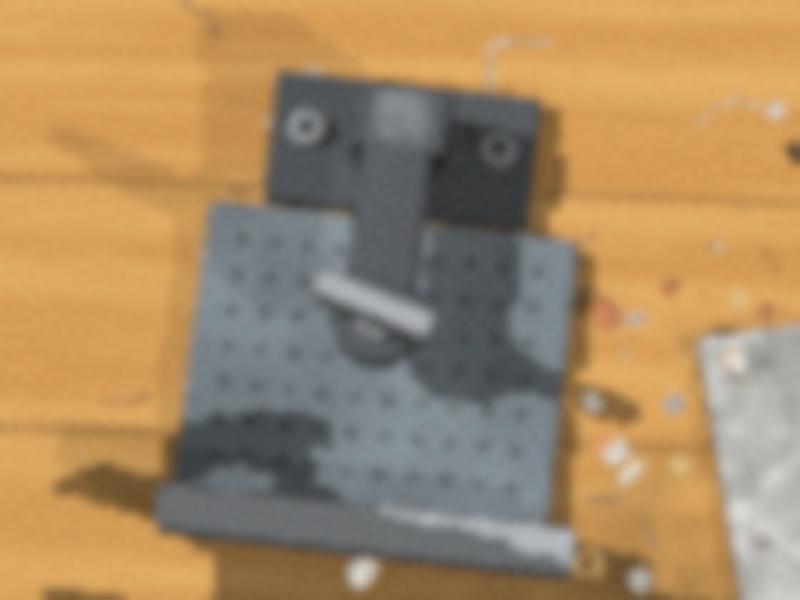

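```bash
python3 - <<'E'
from h import *
c=ctrl.camera("top");S=cv2.cvtColor(c["pixels"],cv2.COLOR_BGR2HSV)[...,1].astype(float)
P=[]
for u in range(270,338):
    p=S[308:328,u]
    for i in range(len(p)-1):
        if p[i]<80<=p[i+1]: P.append((u,308+i+(80-p[i])/(p[i+1]-p[i])));break
P=np.array(P);k=np.polyfit(P[:,0],P[:,1],1)
for _ in range(3):
    r=P[:,1]-np.polyval(k,P[:,0]);P=P[abs(r)<.5];k=np.polyfit(P[:,0],P[:,1],1)
u=P[[0,-1],0];X=onz(c,np.c_[u,np.polyval(k,u)],0);d=X[0]-X[1];yaw=-np.arctan2(d[0],d[1]);print(len(P),X.round(4),"yaw",yaw)
n=np.array([np.cos(yaw),np.sin(yaw)])
print("front n-coord bar",X[:,:2]@n,"slab front",np.array([[0.5041,0.0022],[0.4939,-0.1221]])@n,"(expect +.016)")
q=lambda L:(np.array(L)+.5)/5.714+[240,220]-.5
E=onz(c,q([(158,487),(577,530)]),.036);print(E, np.linalg.norm(E[0]-E[1]),E.mean(0))
print("rear expected", [.4907+.008,-.0584])
E
```

```text
52 [[ 0.4865 -0.0091  0.    ]
 [ 0.4765 -0.131   0.    ]] yaw -0.08171717391802509
front n-coord bar [0.48561727 0.48561727] slab front [0.50223825 0.50221843] (expect +.016)
[[ 0.50189821  0.01336953  0.036     ]
 [ 0.4913686  -0.13664514  0.036     ]] 0.1503837587867167 [ 0.4966334  -0.06163781  0.036     ]
rear expected [0.49870000000000003, -0.0584]
```

The bar is parallel to the slab (both yaw -0.0817), about 0.6 mm from flush, 150.4 mm long as it should be, and centred to about 3 mm. Next, the wing.

```bash
python3 - <<'E'
from h import *
c=ctrl.camera("top");im=c["pixels"][260:285,285:325]
g=cv2.resize(cv2.cvtColor(im,cv2.COLOR_BGR2GRAY),None,fx=8,fy=8,interpolation=cv2.INTER_CUBIC)
m=(g>145).astype(np.uint8)
n,l,st,ce=cv2.connectedComponentsWithStats(m)
i=1+np.argmax([s[4] if 20<ce[k+1][0]<300 else 0 for k,s in enumerate(st[1:])])
cn=cv2.findContours((l==i).astype(np.uint8),0,1)[0][0]
b=cv2.boxPoints(cv2.minAreaRect(cn));px=(b+.5)/8+[285,260]-.5
X=onz(c,px,.092);print(px,X.round(4),X.mean(0),[np.linalg.norm(X[k]-X[(k+1)%4]).round(4) for k in range(4)])
e=max([X[k]-X[(k+1)%4] for k in range(4)],key=np.linalg.norm);print("blade deg",np.degrees(np.arctan2(e[1],e[0])))
plan([.563,-.064,.13],-.35)
E
```

```text
[[294.26045036 269.86004066]
 [295.97889137 265.9321723 ]
 [315.31003761 274.38954735]
 [313.5915966  278.31741524]] [[ 0.567  -0.0414  0.092 ]
 [ 0.5749 -0.0445  0.092 ]
 [ 0.5593 -0.0831  0.092 ]
 [ 0.5514 -0.08    0.092 ]] [ 0.56317824 -0.06226544  0.092     ] [np.float64(0.0085), np.float64(0.0417), np.float64(0.0085), np.float64(0.0416)]
blade deg 67.98869631326251
t 13.35 pos [0.5177 0.1861 0.1252] rv [ 0.266  0.003 -0.005] mm [ -3.6  66.1 245.5] F [-0.7  0.1 -0.5] open 0.399
```

The wing centre is at (0.5632,-0.0623) with the blade at 68°, so about 1.27–1.29 rad short of its seat. The bar grip showed reported x about 2.4 mm above the camera's x, so I'll correct for that.

```bash
python3 -c "
from h import *
plan([.5655,-.0635,.11],-.367)"
```

```text
t 13.35 pos [0.5177 0.1861 0.1252] rv [ 0.283  0.003 -0.005] mm [ 16.4  68.4 244.7] F [-0.7  0.1 -0.5] open 0.399
```

Emit:
{"method": "servo_tool", "body": {
  "targets": [
    [0.05,0,0,0,13,49,-0.2],
    [0.11,0,0,0,26,98,-0.2],
    [0.17,0,0,0,40,147,-0.2],
    [0.23,0.003,-0.005,0,54,196,-0.2],
    [0.283,0.003,-0.005,0,68,244,-0.2],
    [0.283,0.003,-0.005,16,68.4,244.7,-0.2],
    [0.283,0.003,-0.005,16,68.4,244.7,-0.2],
    [0.283,0.003,-0.005,16,68.4,244.7,-0.2]
  ]
}}

```text
time_s: 14.35
eef_pos: [0.565, -0.0624, 0.1102]
eef_rot: [-0.4, -0.582, -0.401, 0.583]
wrist_force: [-0.3, -0.1, -0.1]
opening: 0.403
```

```bash
python3 -c "
from h import *
plan([.5655,-.0635,.036],-.367)
c=ctrl.camera('scene');s=c['pixels'];a=s[170:320,250:450]
cv2.imwrite('pics/s13.png',cv2.resize(a,(800,600),interpolation=cv2.INTER_CUBIC))
p=ctrl.get_obs()['eef_pos']-[.0024,0,0];print(p)
d=np.array([np.cos(-.367),np.sin(-.367),0])
for f in(-.02,.02): print((proj(c,[p+d*f+[0,0,.037]])-[250,170])*4)"
```

```text
t 14.35 pos [ 0.565  -0.0624  0.1102] rv [ 0.001 -0.     0.001] mm [74.2  0.9  0.9] F [-0.3 -0.1 -0.1] open 0.403
[ 0.56295595 -0.06234578  0.11056389]
[[359.47992609 198.88701301]]
[[306.92254622 156.98785065]]
```

View pics/s13.png

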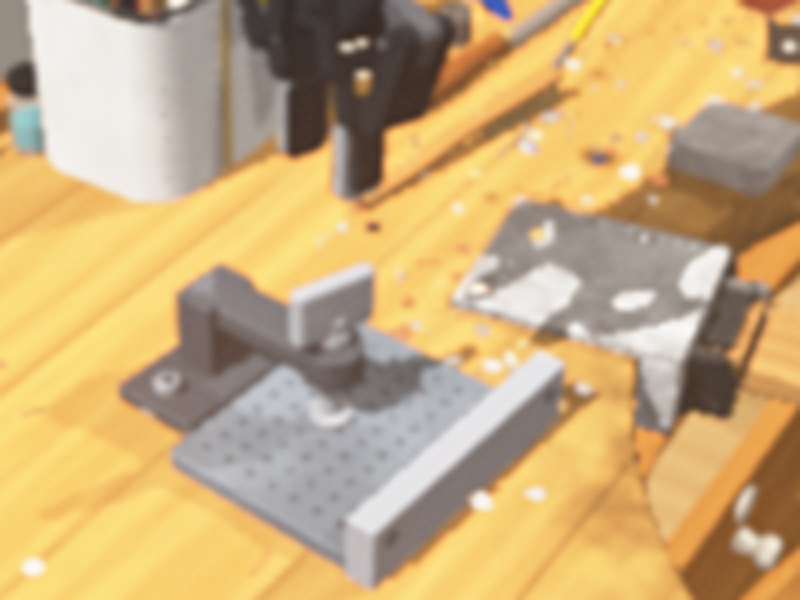

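The tips are at (358,190) and (302,150), predicted (359,199) and (307,157), so the offset is confirmed to a few mm. I'll descend over the wing and close.

Emit:
{"method": "servo_tool", "body": {
  "targets": [
    [0,0,0,25,0.9,0.9,-0.2],
    [0,0,0,50,0.9,0.9,-0.2],
    [0,0,0,68,0.9,0.9,-0.2],
    [0,0,0,77,0.9,0.9,-0.2],
    [0,0,0,77,0.9,0.9,-0.2],
    [0,0,0,77,0.9,0.9,-0.6],
    [0,0,0,77,0.9,0.9,-1],
    [0,0,0,77,0.9,0.9,-1]
  ]
}}

```text
time_s: 15.4
eef_pos: [0.5636, -0.0625, 0.0344]
eef_rot: [-0.399, -0.581, -0.403, 0.584]
wrist_force: [-11.8, 4.3, 10.7]
opening: 0.101
```

```bash
python3 -c "
from h import *
plan([.5655,-.0635,.033],-1.653)
print(ctrl.get_obs()['q'],ctrl.get_obs()['torque'])
c=ctrl.camera('scene');s=c['pixels'];a=s[200:290,280:400]
cv2.imwrite('pics/s14.png',cv2.resize(a,(800,600),interpolation=cv2.INTER_CUBIC))"
```

```text
t 15.4 pos [ 0.5636 -0.0625  0.0344] rv [1.288 0.004 0.005] mm [1.4 2.2 0.3] F [-11.8   4.3  10.7] open 0.101
[-3.19768257e-01  3.59622688e-01  1.73604376e+00  1.03059512e-04
  1.05140159e+00  4.49065507e-02] [ 6.16915695e-01  1.72389198e+00 -1.25199115e-04]
```

View pics/s14.png

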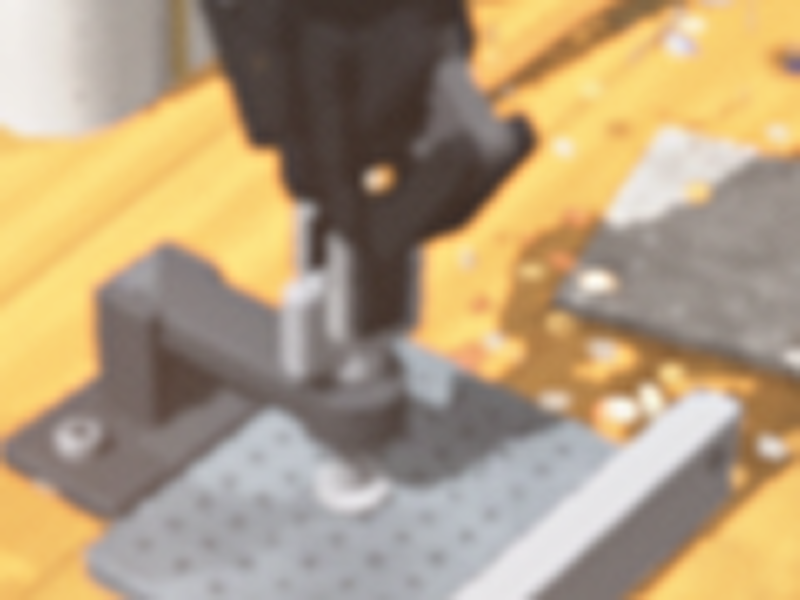

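The grip is on the wing: opening 0.101, blade between the pads. Now I'll turn clockwise (+ about tool x).

Emit:
{"method": "servo_tool", "body": {
  "targets": [
    [0.15,0,0,0,0,0,-1],
    [0.3,0,0,0,0,0,-1],
    [0.45,0,0,0,0,0,-1],
    [0.6,0,0,0,0,0,-1],
    [0.75,0,0,0,0,0,-1],
    [0.9,0,0,0,0,0,-1],
    [1.05,0,0,0,0,0,-1],
    [1.15,0,0,0,0,0,-1]
  ]
}}

```text
time_s: 16.45
eef_pos: [0.5643, -0.0636, 0.0345]
eef_rot: [-0.018, -0.706, -0.018, 0.708]
wrist_force: [2.3, -4.1, -7.5]
opening: 0.1
```

```bash
python3 -c "
from h import *
plan([.5636,-.0625,.033],-1.653)
print(ctrl.get_obs()['q'],ctrl.get_obs()['torque'])
c=ctrl.camera('scene');s=c['pixels'];a=s[200:290,280:400]
cv2.imwrite('pics/s15.png',cv2.resize(a,(800,600),interpolation=cv2.INTER_CUBIC))"
```

```text
t 16.45 pos [ 0.5643 -0.0636  0.0345] rv [0.134 0.003 0.   ] mm [ 1.5 -1.1  0.6] F [ 2.3 -4.1 -7.5] open 0.1
[-3.20600219e-01  3.59602444e-01  1.73565560e+00 -1.09320129e-03
  1.04956509e+00  1.19861636e+00] [-0.62728716 -0.58448705  0.10669234]
```

View pics/s15.png

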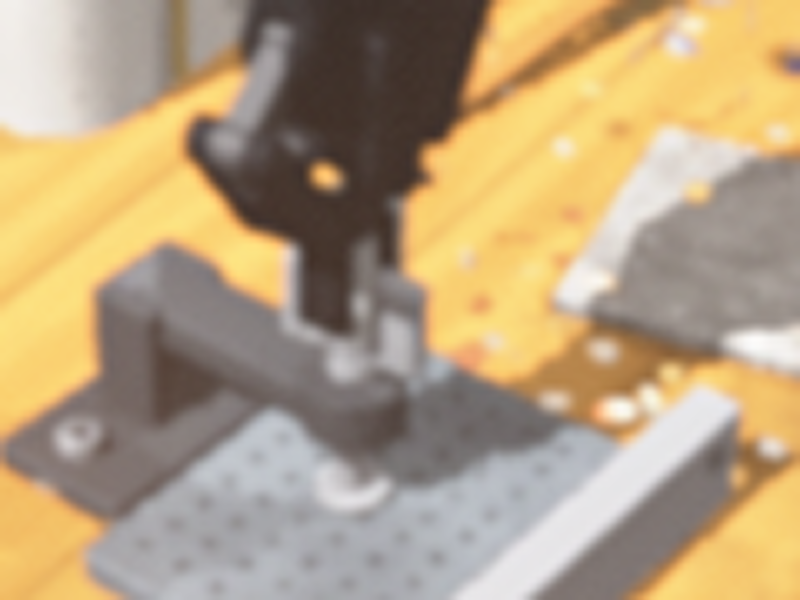

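The wing has followed; its blade end is now at (405,320), almost along the arm. About 0.13 rad is expected to remain. I'll turn on into the stop slowly.

Emit:
{"method": "servo_tool", "body": {
  "targets": [
    [0.05,0,0,0,0,0,-1],
    [0.1,0,0,0,0,0,-1],
    [0.13,0,0,0,0,0,-1],
    [0.16,0,0,0,0,0,-1],
    [0.19,0,0,0,0,0,-1],
    [0.22,0,0,0,0,0,-1],
    [0.22,0,0,0,0,0,-1],
    [0.22,0,0,0,0,0,-1]
  ]
}}

```text
time_s: 17.5
eef_pos: [0.5643, -0.0638, 0.0346]
eef_rot: [0.06, -0.703, 0.06, 0.706]
wrist_force: [1.4, -3.6, -5.5]
opening: 0.094
```

```bash
python3 -c "
from h import *
plan([.5636,-.0625,.033],-1.653)
print(ctrl.get_obs()['q'],ctrl.get_obs()['torque'],ctrl.get_obs()['joint_efforts'])"
```

```text
t 17.5 pos [ 0.5643 -0.0638  0.0346] rv [-0.088  0.003 -0.001] mm [ 1.6 -1.2  0.9] F [ 1.4 -3.6 -5.5] open 0.094
[-3.20623085e-01  3.59525403e-01  1.73559619e+00 -1.68081306e-03
  1.04963826e+00  1.42126723e+00] [-0.60348154 -0.24109569  1.76313903] [  0.33576437 -49.83578682 -29.99890566   1.73122734   0.70386305
   1.76898412]
```

The torque about the axis rose to 1.76 N m against 0.06 N m of friction, so the screw is on its stop. Its angle also agrees with the expected seat (−1.65, tool now at −1.74 under load). Now I'll back off about a quarter turn.

Emit:
{"method": "servo_tool", "body": {
  "targets": [
    [-0.1,0,0,0,0,0,-1],
    [-0.25,0,0,0,0,0,-1],
    [-0.4,0,0,0,0,0,-1],
    [-0.55,0,0,0,0,0,-1],
    [-0.7,0,0,0,0,0,-1],
    [-0.85,0,0,0,0,0,-1],
    [-1.0,0,0,0,0,0,-1],
    [-1.15,0,0,0,0,0,-1]
  ]
}}

```text
time_s: 18.5
eef_pos: [0.5637, -0.0626, 0.0345]
eef_rot: [-0.332, -0.623, -0.335, 0.625]
wrist_force: [-2.1, 1.7, -2.1]
opening: 0.097
```

```bash
python3 -c "
from h import *
plan([.5643,-.0638,.0345],-.082)
print(ctrl.get_obs()['torque'])"
```

```text
t 18.5 pos [ 0.5637 -0.0626  0.0345] rv [-0.508 -0.001  0.005] mm [-0.   1.2  0.7] F [-2.1  1.7 -2.1] open 0.097
[ 0.10419945  0.04866866 -0.04440656]
```

Emit:
{"method": "servo_tool", "body": {
  "targets": [
    [-0.13,0,0,0,0,0,-1],
    [-0.26,0,0,0,0,0,-1],
    [-0.39,0,0,0,0,0,-1],
    [-0.47,0,0,0,0,0,-1],
    [-0.51,0,0,0,0,0,-1],
    [-0.51,0,0,0,0,0,-1],
    [-0.51,0,0,0,0,0,-1],
    [-0.51,0,0,0,0,0,-1]
  ]
}}

```text
time_s: 19.5
eef_pos: [0.5631, -0.0623, 0.0345]
eef_rot: [-0.477, -0.519, -0.482, 0.521]
wrist_force: [-5.4, -0.7, 0.8]
opening: 0.102
```

```bash
python3 -c "
from h import *
plan([.5643,-.0638,.0345],-.082)
print(ctrl.get_obs()['torque'],ctrl.get_obs()['dq'])
c=ctrl.camera('scene');s=c['pixels'];a=s[210:330,290:450]
cv2.imwrite('pics/s16.png',cv2.resize(a,(800,600),interpolation=cv2.INTER_CUBIC))"
```

```text
t 19.5 pos [ 0.5631 -0.0623  0.0345] rv [ 0.001 -0.003  0.006] mm [-0.1  1.4  1.4] F [-5.4 -0.7  0.8] open 0.102
[-0.26046991  0.7294491  -0.07567564] [ 0.00037634  0.0011878   0.00053142 -0.00360623 -0.00018347 -0.0048168 ]
```

View pics/s16.png

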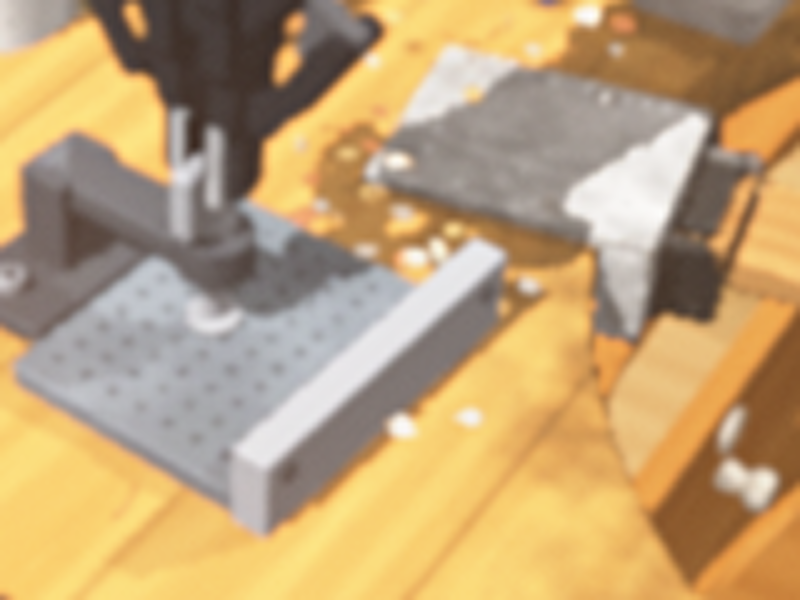

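The blade is still between the pads, with its near end at (185,195), square to the arm. The tool's jaw angle is within 0.001 rad of target, and the bar is still flush with its near end at (250,490). Handing in.

```bash
python3 -c "
from bench import ctrl
print(ctrl.hand_in())"
```

```text
the job is handed in; nothing more can be done
None
```

I set the straightedge along the front of the slab and let go of it. I then seated the wing screw, backed it off a quarter turn and handed in still gripping the wing. The clock stood at about 19.5 s; the hand-in reports no verdict.

**Checks that agreed**
- **Straightedge:** in the clear top view after release it was parallel to the slab edge (both at yaw −0.082 rad). It stood about 0.6 mm from flush and about 3 mm off centre. The last scene picture still shows it flush and upright.
- **Seating:** torque on the screw axis rose to 1.76 N m against 0.06 N m of friction. The seat came about where the blade's measured start angle put it.
- **Final setting:** the jaws stand within 0.001 rad of the quarter-turn angle. The fingers hold the blade at opening 0.102, and the joints are at rest. The screw angle is inferred from the jaws and the picture, as it cannot be read directly.

**Checks that failed or disagreed**
- **First grasp missed:** the fingers shut above the bar and did not move it. The pictures showed the finger tips about 33–35 mm higher than the reported TCP. I corrected for that from then on.
- **Sideways offset:** reported x was about 2.4 mm more than the cameras showed, which I also corrected for.
- **Tool past the seat:** under load the tool turned about 0.09 rad beyond the expected seat angle, probably from give in the grip.
- **Bystanders:** I saw no contact with the cuff, brush or bench block, but I did not measure their positions again at the end.

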